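# Hang a pipette on the empty hook of a carousel

### The job

Turn the pipette carousel anticlockwise, seen from above, until the pointer under its empty hook comes up against the tip of the stop screw, and hold it pressed lightly but firmly there for a moment, never forcing it. Then take the pipette from its bench stand and hang it on the empty hook, gently, so that its collar sits fully down and level in the hook's pocket, and leave it there with the carousel left turned that way. Do not disturb the glassware around.

Things in the scene. Friction and masses are not known exactly. Their poses are not given: they have to be found in the camera images.
- carousel: Fixed round grey foot (216 mm across, 18 mm high) of the pipette carousel; origin on its vertical axis at bench level.
- turret: Turning part: five stations 72 degrees apart, 95 mm from the axis, four with white pipettes fixed in (tops 245 mm above the bench, out to 110 mm from the axis), one an empty hook. Origin on the axis at bench level; -x points out through the empty hook, +x through the crank, z up. It turns stiffly (0.3 N m of friction, 4 N at the crank) and stays where it is left.
- crank (a point): Middle of the crank's upright black grip: round peg 16 mm in diameter, 264 to 310 mm above the bench (this point at 290), 70 mm from the axis, opposite the empty hook. The crank arm lies below it (top at 264 mm); the hub on the axis, 34 mm across, is no higher. Let the peg turn loosely between the fingers: gripped hard it adds friction.
- pointer (a point): Outer end of the flat aluminium pointer under the empty hook: 12 mm wide, 26 to 38 mm above the bench, reaching 137 mm from the axis; this point on its centre line, same axes as the turret.
- seat (a point): Centre of the empty hook's pocket floor, 95 mm from the axis, 150 mm above the bench; axes as the turret (-x outward). A two-pronged fork: slot 18 mm wide, open outward with a flared mouth 38 mm out from this point, closed 8.5 mm inward of it. Pocket 35 mm square with rims 4 mm high all round; the outer rim is a lip on each prong, 18 to 23 mm out, which the collar must pass over before it drops in.
- stop: Fixed steel stop, 44 mm high; its screw, 32 mm above the bench and 127 mm from the carousel axis, ends in a sprung rubber tip (2.5 N/mm) that meets the pointer's side turning anticlockwise. Origin on that axis. Screw back: the pointer meets it along the stop's -x axis; it is set 0 to 20 mm out (not reported), so up to 0.16 rad earlier. Press with 11 to 18 N at the crank; 22 is forcing.
- stand: Fixed white tube stand, 44 mm across and 100 mm high on an 80 mm foot; origin under its centre, z up. The pipette stands in its 19 mm bore, collar on its top.
- pipette: Loose white pipette, 110 g, round about its z axis (z up; yaw does not matter). Origin at the centre of the collar's underside. Collar 30 mm across, 5 mm thick; below it the neck, 14 mm across for 35 mm, then a taper to the tip 95 mm below the origin. Above it the handle, 26 mm across from 20 to 70 mm above the origin, and a button 18 mm across up to 95 mm. Grip the handle about 60 mm above the origin. Do not press it on the carousel with over 25 N.
- erlenmeyer: Clear conical flask, 63 mm across, 112 mm high, origin under its centre; leave alone.
- sample_cup: Small grey-white cup, 38 mm across, 37 mm high, origin under its centre; leave alone.
- wash_bottle: Wash bottle with a red spout, 86 mm over the spout, 145 mm high, origin under its centre; leave alone.
- amber_small: Amber stoppered bottle, 44 mm across, 78 mm high, origin under its centre; leave alone.
Things that resemble listed ones, but are neither listed nor needed, are in the scene too. Of the things that look like the pipette, the largest one is meant.

How it is judged:
By the outcome, as a careful person would: the job done as asked, in the order asked, and still so for the second after the job is handed in, with the robot touching nothing.
It also fails if it takes over 72 s, if anything falls off the work surface, if the arm or the gripper's body presses on something with over 40 N, if the wrist force passes 120 N, or if a joint passes its speed limit or range.

### The arm

A 6-joint arm with a two-finger parallel gripper is mounted at the origin on a cart in front of the work surface, level with it; the furniture and walls round the work are solid. World frame = base frame: x ahead of the robot, y to its left, z up, the work surface at z = 0. Lengths are in mm, angles in rad, forces in N, time in s.
With the tool pointing down it reaches from about 275 to 1000 mm from the base axis. Payload 8.4 kg.
Tool frame: the origin (TCP) lies between the finger pads; the fingertips stand r.finger_overhang ahead of it and the grasp point (between the pads) is the TCP (r.finger_overhang is the distance from the TCP to the fingertips, in mm); z points along the fingers, y is the line along which they close (so a half turn about z gives the same grasp; the last joint's range is limited). The gripper opens to 85 mm and grips with 20 to 120 N. Pads are 22 mm wide; open, the fingers measure 114 mm over their backs; the gripper's body (76 mm by 85 mm) begins 54 mm behind the grasp point. The pads swing forward as they close: fully open they stand 13 mm farther back than shut.
Start: joints at [-1.182, 0.353, 1.633, -0, 1.155, -0.002], TCP at [238.079, -577.881, 250.281] pointing down, gripper open.
Joint ranges: [-2.63, 2.63], [-0.92, 2.1], [0.06, 2.66], [-1.3, 4.44], [0, 2.69], [-3.02, 3.02]. Speed limits (rad/s): [2.22, 2.22, 2.79, 3.14, 3.14, 3.14].

### API

Orientations are given as [roll, pitch, yaw] about the fixed x, y, z axes, in that order (R = Rz(yaw) Ry(pitch) Rx(roll)).
In Python, from rig import r, cams, sign_off gives the robot as it stands.
- The arm moves only by the shell command python3 -m crank 'ROWS' [FORCE]. ROWS is JSON, a list of rows, each a list of 7 numbers: the shift along the tool's x, y, z in m, then the turn, a rotation vector about the tool's x, y, z in rad, then the closure, from 0 (fully open) to 1 (shut). In form: [[dx, dy, dz, ax, ay, az, gripper], ...]. A call has 1 to 5 rows; each row is the pose to reach, as a shift and turn from the pose commanded when the call began, along the tool's axes at that moment; what a row does not reach only later rows make up. A row lasts 1/10 s, in which the tool goes at most 50 mm and 8.59 degrees, less where a joint would pass 70% of its speed; a pose out of reach is approached as far as the arm can. A call with a gripper value outside its range is refused whole. The fingers move at their own pace and stop on an object; FORCE is the grip in N (left out, the last holds). Time passes only in rows, so rows that repeat a pose let the fingers close. It gives the time, the measured TCP pose, the force, the opening and the grip force at its end, in the units of the state.
- r.sense(): the state, without advancing time (a new reading comes with each control period).
- cams.grab_frame(name): name is "scene" or "side" or "wrist"; returns a dict with "image" (400x640x3 uint8, red, green, blue), "fx", "fy", "cx", "cy" (pixels), "position" and "orientation" of the camera in the world. Camera axes: x right, y down, z forward; pixel columns grow to the right and rows downward; lengths in mm; the calibration is good to about 2 mm. The wrist camera is an equidistant fisheye: a pixel r from the principal point sees the ray r / f radians off the axis. A picture is of the moment at which its call begins. There is no depth.
- sign_off(): hands the job in; it is judged then, once.
The state is a dict: "clock": time; "qpos": joint angles; "qvel": joint speeds; "joint_efforts": joint torques, N m; "eef_pos": TCP position; "tcp_rot": TCP orientation; "contact_force": force on the tool from outside, world axes, zero at the start; "wrist_torque": the same for the moment, N m; "opening": opening from 0.0 (shut) to 1.0 (fully open); "grasp_force": force on a finger pad.
Only numpy, scipy, OpenCV 4.12 (cv2) and the standard library are available. Lean on these libraries where they do the work, as an engineer would, in place of code of your own. Each camera call takes 0.05 s, during which the arm holds its last target. There are 200 camera calls.

## Working session

There is one attempt and no reset: what is moved stays moved. The work goes in short steps, Python scripts to look and compute and a shell command to move; the robot and the scene stay as the last step left them, time stands still between calls to the robot, and variables do not carry over. Pictures are saved under pics/ and viewed, at most 10 in all, crops included, and the job is handed in when it is done.

```bash
ls; mkdir -p pics
cat > h.py <<'E'
import numpy as np, cv2
from scipy.spatial.transform import Rotation as R
from rig import r, cams, sign_off
def rot(o):
    o=np.array(o,float)
    if o.shape==(3,3): return o
    if o.size==4: return R.from_quat(o).as_matrix()
    return R.from_euler('xyz',o).as_matrix()
def ray(f,u,v,fish=False):
    x=(u-f['cx'])/f['fx'];y=(v-f['cy'])/f['fy']
    if fish:
        t=np.hypot(x,y); d=np.array([np.sin(t)*x/max(t,1e-9),np.sin(t)*y/max(t,1e-9),np.cos(t)])
    else: d=np.array([x,y,1.])
    return np.array(f['position'],float), rot(f['orientation'])@d
def onz(f,u,v,z,fish=False):
    p,d=ray(f,u,v,fish); return p+d*(z-p[2])/d[2]
def proj(f,P):
    c=rot(f['orientation']).T@(np.array(P,float)-np.array(f['position']))
    return np.array([f['fx']*c[0]/c[2]+f['cx'],f['fy']*c[1]/c[2]+f['cy']])
def tri(a,b):
    (p,d),(q,e)=a,b; d=d/np.linalg.norm(d);e=e/np.linalg.norm(e)
    s=np.linalg.lstsq(np.c_[d,-e],q-p,rcond=None)[0]
    A=p+s[0]*d;B=q+s[1]*e; return (A+B)/2,np.linalg.norm(A-B)
def grab(n,save):
    f=cams.grab_frame(n); cv2.imwrite(f'pics/{save}.png',f['image'][:,:,::-1]); 
    import pickle; pickle.dump(f,open(f'pics/{save}.pkl','wb')); return f
def load(s):
    import pickle; return pickle.load(open(f'pics/{s}.pkl','rb'))
E
python3 - <<'E'
from h import *
for n in ['scene','side','wrist']:
    f=grab(n,n+'0'); print(n,{k:np.round(v,3).tolist() for k,v in f.items() if k!='image'})
s=r.sense(); print(s, r.finger_overhang)
a=cv2.imread('pics/scene0.png');b=cv2.imread('pics/side0.png')
E
```

```text
pics
scene {'fx': 440.081, 'fy': 440.081, 'cx': 318.308, 'cy': 195.814, 'position': [425.998, -1234.584, 819.422], 'orientation': [-2.058, 0.007, -0.074]}
side {'fx': 406.891, 'fy': 406.891, 'cx': 308.898, 'cy': 192.841, 'position': [-8.324, 803.515, 773.283], 'orientation': [-2.118, 0.009, -2.587]}
wrist {'fx': 309.707, 'fy': 309.707, 'cx': 316.574, 'cy': 199.155, 'position': [310.604, -549.155, 372.916], 'orientation': [2.833, 0.0, -1.181]}
{'clock': 0.15, 'qpos': array([-1.18239724e+00,  3.53534576e-01,  1.63396312e+00,  1.85705958e-05,
        1.15522505e+00, -2.39287718e-03]), 'qvel': array([ 0.00123359, -0.00101215, -0.00343111, -0.00134406, -0.00042727,
       -0.00077974]), 'joint_efforts': array([ 8.37548305e-04, -6.05638003e+01, -3.42335737e+01,  4.63121842e-05,
        6.04029105e-03,  5.43307488e-05]), 'eef_pos': array([ 237.95059524, -577.54826965,  249.70578622]), 'tcp_rot': array([-3.14046261e+00, -1.96855921e-05,  3.90784451e-01]), 'contact_force': array([ 0.11553656, -0.51090212,  0.03415328]), 'wrist_torque': array([ 0.03598771,  0.06607261, -0.0495187 ]), 'grasp_force': 0.0, 'opening': 0.9996963660571541} 19.0
```

View pics/scene0.png

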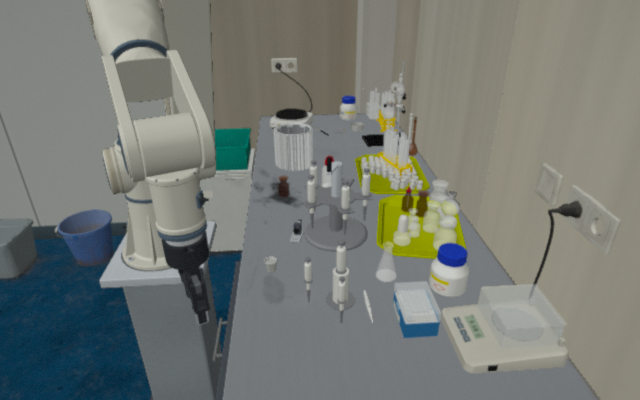

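View pics/side0.png

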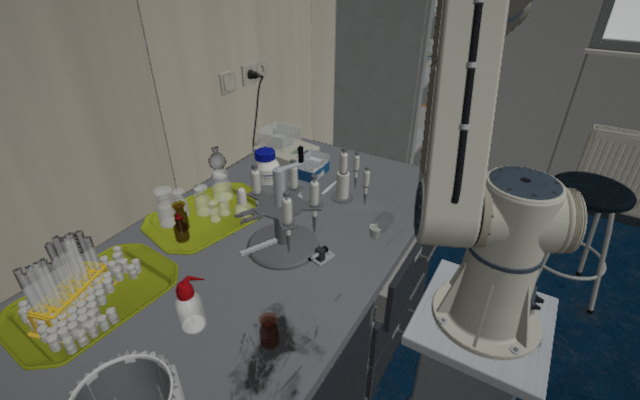

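The scene view shows the carousel foot near (336,232), the stop near (297,230) and the stand with a pipette near (341,290). Small lookalikes are near (308,280) and (341,305). In the side view the carousel is near (283,245), the pointer near (260,247), the stop near (320,256) and the stand near (343,185). I'll zoom in on both.

Run:
```python
import cv2,numpy as np
a=cv2.imread('pics/scene0.png')[150:340,250:420];b=cv2.imread('pics/side0.png')[130:280,220:400]
cv2.imwrite('pics/za.png',cv2.resize(a,None,fx=3.15,fy=3.15,interpolation=cv2.INTER_CUBIC))
cv2.imwrite('pics/zb.png',cv2.resize(b,None,fx=4,fy=4,interpolation=cv2.INTER_CUBIC))
```

```text
(no output)
```

View pics/za.png

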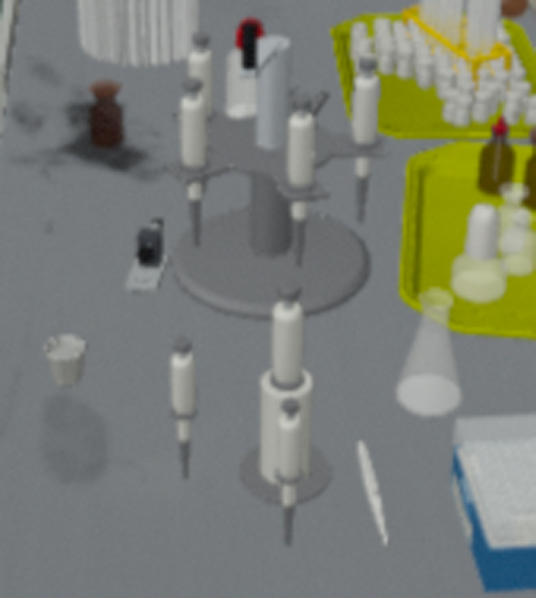

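View pics/zb.png

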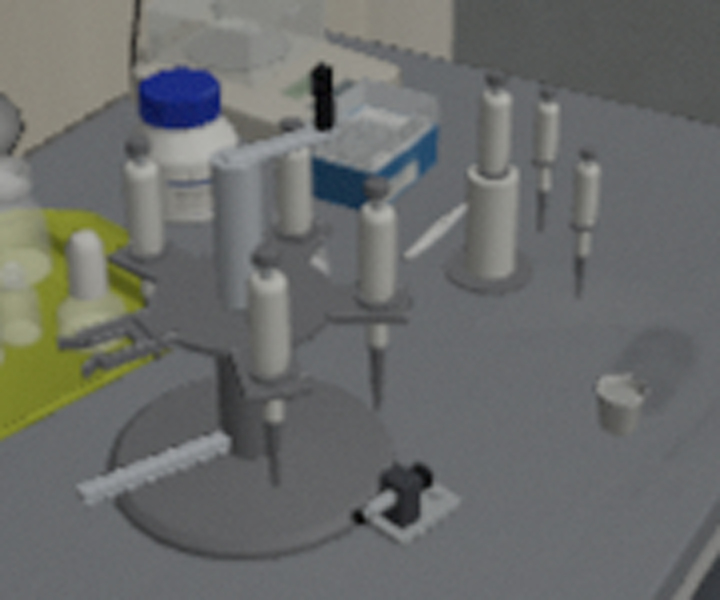

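The zooms show the hub top at (273,42) in the scene crop and (237,160) in the side crop. The black peg is at (249,25–68) and (323,66–128), and the pipette button top at (289,290) and (494,82). The pointer end is at (85,492) and the stop tip at (360,516), both in the side crop. Next I measure these.

Run:
```python
from h import *
a=load('scene0');b=load('side0')
A=lambda u,v:(250+u/3.153,150+v/3.153)
B=lambda u,v:(220+u/4,130+v/4)
def T(n,p,q): print(n,*[np.round(x,1) for x in tri(ray(a,*A(*p)),ray(b,*B(*q)))])
T('hubtop',(273,42),(237,160))
T('pegtop',(249,25),(323,66)); T('pegbot',(249,68),(323,128))
T('pip button top',(289,291),(494,80))
T('pip collar',(288,384),(493,172))
T('stop block',(150,245),(405,490))
print('pointer end', onz(b,*B(85,492),34), 'tip',onz(b,*B(360,516),32))
print('fork end', onz(b,*B(62,343),152),onz(b,*B(88,365),152))
# edges of foot
for u,v in [(172,262),(370,262)]: print('foot',onz(a,*A(u,v),18))
for u,v in [(110,462),(397,462),(250,375),(245,545)]: print('footside',onz(b,*B(u,v),18))
for n,u,v,h in [('stand',490,270,0),('cup',620,425,0)]: print(n,onz(b,*B(u,v),h))
print('stand scene foot',onz(a,*A(286,472),0),'cup',onz(a,*A(67,378),0))
# foot via mask ellipses: blue peg etc colour dark mask
for f,nm,roi in ((a,'scene',(320,340,150,185)),(b,'side',(290,315,140,170))):
    g=f['image'][roi[2]:roi[3],roi[0]:roi[1]].max(2); ys,xs=np.where(g<50); print(nm,'black',len(xs),xs.mean()+roi[0],ys.mean()+roi[2],ys.min()+roi[2],ys.max()+roi[2],xs.min()+roi[0],xs.max()+roi[0])
```

```text
hubtop [571.8  29.7 259.6] 3.6
pegtop [542.6 -35.8 308.1] 0.0
pegbot [542.7 -33.7 262.4] 0.9
pip button top [ 549.2 -303.9  187.4] 2.1
pip collar [ 549.3 -309.    97.5] 2.1
stop block [441.6  27.6  29.6] 4.4
pointer end [628.04262753 150.93505777  34.        ] tip [450.19876819  70.58804599  32.        ]
fork end [640.30094982 142.72300057 152.        ] [608.74233858 153.5185357  152.        ]
foot [466.109089    11.79453993  18.        ]
foot [675.71761684  -6.10085475  18.        ]
footside [648.16964555 100.72267273  18.        ]
footside [467.16434718  -8.56375614  18.        ]
footside [622.54858824 -42.49501863  18.        ]
footside [510.7268689  123.49438273  18.        ]
stand [ 545.55076135 -305.27020094    0.        ]
cup [ 353.6999827  -156.32174417    0.        ]
stand scene foot [ 550.51609491 -305.76062995    0.        ] cup [ 357.21841663 -156.28314875    0.        ]
scene black 47 328.6595744680851 163.74468085106383 158 170 327 330
side black 68 300.2647058823529 153.69117647058823 146 162 298 302
```

```bash
cat >> h.py <<'E'
def delta(P,yaw):
    "rows needed: world target P mm, tool-down yaw rad -> tool-axis shift m + turn"
    s=r.sense(); Rt=rot(s['tcp_rot']); Rg=R.from_euler('xyz',[np.pi,0,yaw]).as_matrix()
    return np.round(np.r_[Rt.T@(np.array(P)-s['eef_pos'])/1000, R.from_matrix(Rt.T@Rg).as_rotvec()],4).tolist()
def st():
    s=r.sense(); print(round(s['clock'],2),np.round(s['eef_pos'],1),np.round(s['tcp_rot'],3),'F',np.round(s['contact_force'],1),'op',round(s['opening'],3),'g',round(s['grasp_force'],1),'j6',np.round(s['qpos'],2))
E
M='python3 -m crank'
$M '[[0,0,-0.05,0,0,0,0],[0.488,-0.386,-0.11,0,0,-0.754,0],[0.488,-0.386,-0.11,0,0,-0.754,0],[0.488,-0.386,-0.11,0,0,-0.754,0],[0.488,-0.386,-0.11,0,0,-0.754,0]]' 20
python3 -c "
from h import *
st(); print(delta([543,-35,360],1.145))"
```

```text
clock: 0.65
eef_pos: [335.8, -402.5, 319.5]
tcp_rot: [-3.141, -0.0, 0.996]
contact_force: [1.9, -0.5, 0.3]
opening: 1.0
grasp_force: 0.0
0.65 [ 335.8 -402.5  319.5] [-3.141 -0.     0.996] F [ 1.9 -0.5  0.3] op 1.0 g 0.0 j6 [-0.88  0.13  1.77  0.    1.24 -0.3 ]
[0.4211, -0.0257, -0.0404, -0.0001, -0.0002, -0.1488]
```

```bash
M='python3 -m crank'
$M '[[0.421,-0.026,-0.04,0,0,-0.149,0],[0.421,-0.026,-0.04,0,0,-0.149,0],[0.421,-0.026,-0.04,0,0,-0.149,0],[0.421,-0.026,-0.04,0,0,-0.149,0],[0.421,-0.026,-0.04,0,0,-0.149,0]]' >/dev/null
$M '[[0.17,-0.01,0,0,0,0,0],[0.17,-0.01,0,0,0,0,0],[0.17,-0.01,0,0,0,0,0],[0.17,-0.01,0,0,0,0,0],[0.17,-0.01,0,0,0,0,0]]' >/dev/null
python3 -c "
from h import *
st(); print(delta([543,-35,360],1.145))
grab('wrist','w1');st()"
```

```text
1.65 [521.2 -26.8 342.8] [-3.141 -0.     1.143] F [ 0.3 -0.3 -0.2] op 0.998 g 0.0 j6 [-0.05  0.11  1.74  0.    1.29  0.37]
[0.0016, 0.0232, -0.0173, -0.0006, -0.0005, -0.0016]
1.7 [520.7 -28.3 342.7] [-3.141  0.     1.142] F [-0.3 -0.5 -0.3] op 1.002 g 0.0 j6 [-0.06  0.11  1.74 -0.    1.29  0.37]
```

View pics/w1.png

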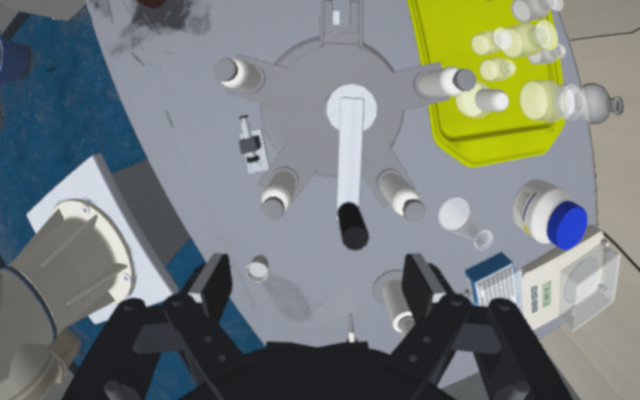

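The fisheye view shows the hub top at (351,106), the peg from (347,208) to (356,240), and the stop's screw tip at about (244,119). The empty fork is at the top, near (340,20).

```bash
python3 - <<'E'
from h import *
f=load('w1'); im=f['image']
g=im[195:255,330:380].max(2); m=(g<45).astype(np.uint8); n,l,s,c=cv2.connectedComponentsWithStats(m); i=1+s[1:,4].argmax(); print(s[i][:5]+[330,195,0,0,0])
print('position',f['position'])
# hub disc: bright
gg=im.min(2); mm=((gg>150)).astype(np.uint8)[80:135,322:382]; n,l,s,c=cv2.connectedComponentsWithStats(mm); i=1+s[1:,4].argmax();print('hub',s[i]+[322,80,0,0,0])
for n,u,v,z in [('hub',351,106,262),('pegtop',356,240,310),('pegbot',347,208,264),('tip',244,119,32),('tip2',240,116,32),('block',250,146,40),('knob',258,165,32)]:
    print(n,np.round(onz(f,u,v,z,True),1))
# foot ellipse pts
E
python3 - <<'E'
import cv2
a=cv2.imread('pics/w1.png')[70:260,200:440]
cv2.imwrite('pics/zw1.png',cv2.resize(a,None,fx=3.3,fy=3.15,interpolation=cv2.INTER_CUBIC))
E
```

```text
[339 204  27  31 514]
position [554.21434827  42.7662164  466.07242671]
hub [ 325   83   53   52 2164]
hub [574.1  32.1 262. ]
pegtop [543.6 -33.6 310. ]
pegbot [544.  -30.6 264. ]
tip [452.9  67.3  32. ]
tip2 [449.6  73.8  32. ]
block [445.4  28.9  40. ]
knob [441.4  -1.2  32. ]
```

View pics/zw1.png

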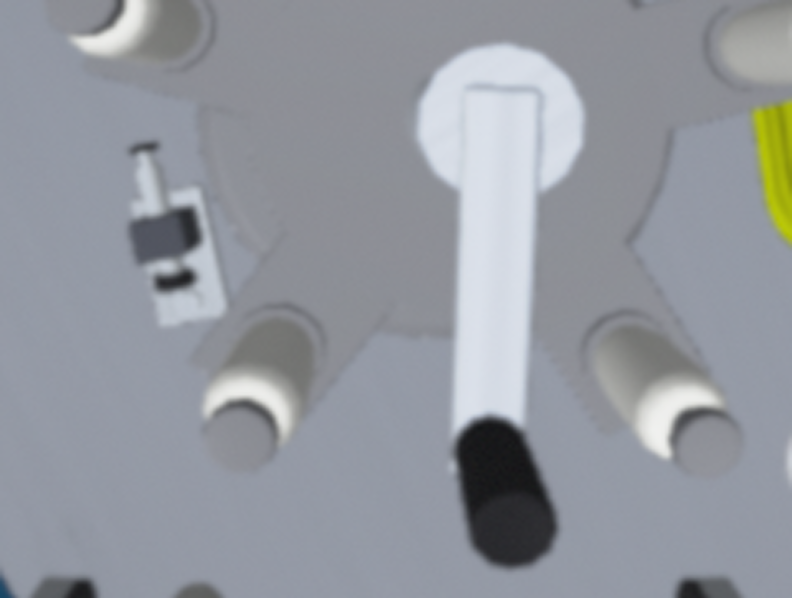

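```bash
python3 -c "
from h import *
f=load('w1')
print(onz(f,354.8,238.1,310,True),onz(f,351.5,108.8,264,True),onz(f,243.3,117.3,32,True))
print(delta([543,-34,293],1.133))"
```

```text
[543.47120347 -32.17292183 310.        ] [573.44505117  30.38878003 264.        ] [453.06686225  69.91519861  32.        ]
[0.0042, 0.0227, 0.0497, -0.0006, 0.0005, 0.0095]
```

```bash
M='python3 -m crank'
$M '[[0.004,0.022,0,0,0,0.01,0],[0.004,0.022,0,0,0,0.01,0],[0.004,0.022,0.048,0,0,0.01,0],[0.004,0.022,0.048,0,0,0.01,0],[0.004,0.022,0.048,0,0,0.01,0.5]]' >/dev/null
python3 -c "
from h import *
st()"
$M '[[0,0,0,0,0,0,0.7],[0,0,0,0,0,0,0.7],[0,0,0,0,0,0,0.7],[0,0,0,0,0,0,0.76],[0,0,0,0,0,0,0.76]]' 
python3 -c "
from h import *
st()"
```

```text
2.2 [541.2 -35.7 295. ] [-3.139e+00  1.000e-03  1.129e+00] F [-0.1 -0.3  1. ] op 0.856 g 0.0 j6 [-0.07  0.18  1.76 -0.    1.2   0.37]
clock: 2.7
eef_pos: [542.4, -34.9, 295.5]
tcp_rot: [3.141, -0.0, 1.13]
contact_force: [-0.3, -0.3, 0.0]
opening: 0.243
grasp_force: 0.0
2.7 [542.4 -34.9 295.5] [ 3.141 -0.     1.13 ] F [-0.3 -0.3  0. ] op 0.243 g 0.0 j6 [-0.07  0.18  1.76  0.    1.2   0.37]
```

```bash
M='python3 -m crank'
$M '[[0.0005,0.0084,0,0,0,-0.12,0.76],[0.002,0.0166,0,0,0,-0.24,0.76],[0.0045,0.0247,0,0,0,-0.36,0.76],[0.0079,0.0323,0,0,0,-0.48,0.76],[0.0122,0.0395,0,0,0,-0.6,0.76]]' 40 >/dev/null
python3 -c "
from h import *
st()
f=grab('wrist','w2');g=f['image'].max(2); m=(g<45).astype(np.uint8)[150:300,260:440]; n,l,s,c=cv2.connectedComponentsWithStats(m); print(s[1:]+[260,150,0,0,0]);print(delta([573,30,295],0)[:3])"
```

```text
3.2 [582.6 -40.8 295.2] [-3.139 -0.     1.735] F [-4.   0.9  3.2] op 0.239 g 2.2 j6 [-0.07  0.25  1.67 -0.    1.22 -0.24]
[[ 289  234   39   66 1488]
 [ 339  245    6   50  150]
 [ 269  254   10    8   59]
 [ 355  254   10    8   60]
 [ 260  264   28   36  582]
 [ 358  264    8    3   18]
 [ 347  268   92   32 1047]
 [ 304  279    1    1    1]
 [ 301  282    1    1    1]
 [ 297  285    2    2    2]]
[0.0714, 0.0011, 0.0002]
```

```bash
M='python3 -m crank'
$M '[[0.0005,0.0084,0,0,0,-0.12,0.76],[0.002,0.0166,0,0,0,-0.24,0.76],[0.0045,0.0247,0,0,0,-0.36,0.76],[0.0079,0.0323,0,0,0,-0.48,0.76],[0.0122,0.0395,0,0,0,-0.6,0.76]]' 40 >/dev/null
python3 -c "
from h import *
st()"
$M '[[0.0001,0.0042,0,0,0,-0.06,0.76],[0.0005,0.0084,0,0,0,-0.12,0.76],[0.0011,0.0125,0,0,0,-0.18,0.76],[0.002,0.0166,0,0,0,-0.24,0.76],[0.0028,0.0195,0,0,0,-0.28,0.76]]' 40 >/dev/null
python3 -c "
from h import *
st();grab('side','s2')
s=r.sense();p=s['eef_pos'][:2]-[573.2,30.2];print(np.hypot(*p),np.degrees(np.arctan2(p[1],p[0])))"
```

```text
3.75 [620.1 -23.6 295. ] [-3.139e+00  1.000e-03  2.332e+00] F [-1.7 -4.2  1.6] op 0.239 g 2.7 j6 [-0.04  0.31  1.59 -0.    1.24 -0.8 ]
4.25 [632.8  -8.3 295.1] [-3.14e+00  2.00e-03  2.61e+00] F [ 1.3 -6.5 -0.8] op 0.244 g 2.8 j6 [-0.01  0.33  1.57 -0.    1.25 -1.05]
70.82630674479441 -32.477645017119706
```

```bash
M='python3 -m crank'
$M '[[0,0.0014,0,0,0,-0.02,0.76],[0,0.0028,0,0,0,-0.04,0.76],[0.0001,0.0042,0,0,0,-0.06,0.76],[0.0002,0.0056,0,0,0,-0.08,0.76],[0.0003,0.007,0,0,0,-0.1,0.76]]' 40 >/dev/null
python3 -c "
from h import *
st()"
$M '[[0,0.0014,0,0,0,-0.02,0.76],[0,0.0028,0,0,0,-0.04,0.76],[0.0001,0.0042,0,0,0,-0.06,0.76],[0.0001,0.0042,0,0,0,-0.06,0.76],[0.0001,0.0042,0,0,0,-0.06,0.76]]' 40 >/dev/null
python3 -c "
from h import *
st();f=grab('side','s2')
b=f['image'][180:280,220:350]
cv2.imwrite('pics/zs2.png',cv2.resize(b,None,fx=5,fy=5,interpolation=cv2.INTER_CUBIC)[:,:,::-1])
s=r.sense();p=s['eef_pos'][:2]-[573.2,30.2];print(np.hypot(*p),np.degrees(np.arctan2(p[1],p[0])))"
```

```text
4.8 [636.2  -2.2 295.1] [-3.140e+00  2.000e-03  2.708e+00] F [ 1.7 -5.6 -1.3] op 0.241 g 2.6 j6 [-0.    0.33  1.56 -0.    1.25 -1.14]
5.3 [637.8   1.9 295.2] [-3.140e+00  2.000e-03  2.767e+00] F [ 2.4 -4.9 -1. ] op 0.238 g 2.1 j6 [ 0.    0.34  1.56 -0.    1.25 -1.19]
70.53945327623573 -23.65351404518858
```

View pics/zs2.png

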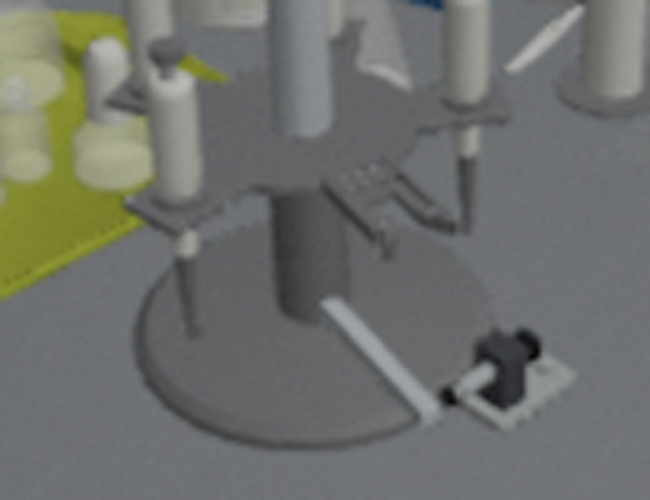

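The pointer's edge at (437,410) is a few mm short of the black tip at (447,397). I continue in sub-mm steps.

```bash
M='python3 -m crank'
for i in 1 2 3; do
$M '[[0,0.0004,0,0,0,-0.006,0.76],[0,0.0008,0,0,0,-0.012,0.76],[0,0.0008,0,0,0,-0.012,0.76]]' 40 >/dev/null
python3 -c "
from h import *
st()"; done
```

```text
5.65 [638.1   2.6 295.1] [-3.140e+00  2.000e-03  2.779e+00] F [ 0.9 -5.8 -0.1] op 0.245 g 2.4 j6 [ 0.    0.34  1.56 -0.    1.25 -1.21]
5.95 [638.4   3.3 295.1] [-3.140e+00  2.000e-03  2.791e+00] F [ 2.1 -5.1 -0.3] op 0.242 g 2.4 j6 [ 0.    0.34  1.56 -0.    1.25 -1.22]
6.25 [638.7   4.  295.1] [-3.140e+00  2.000e-03  2.803e+00] F [ 2.4 -6.4  0.1] op 0.239 g 2.4 j6 [ 0.01  0.34  1.55 -0.    1.25 -1.23]
```

```bash
M='python3 -m crank'
for i in 1 2 3; do
$M '[[0,0.0004,0,0,0,-0.006,0.76],[0,0.0008,0,0,0,-0.012,0.76],[0,0.0008,0,0,0,-0.012,0.76]]' 40 >/dev/null
python3 -c "
from h import *
st()
s=r.sense();F=np.hypot(*s['contact_force'][:2]);print(round(F,1)); import sys; sys.exit(F>8)" || break; done
```

```text
6.55 [639.    4.8 295.2] [-3.140e+00  2.000e-03  2.815e+00] F [ 2.4 -5.4 -1.1] op 0.24 g 2.4 j6 [ 0.01  0.34  1.55 -0.    1.25 -1.24]
5.9False
```

```bash
M='python3 -m crank'
for i in 1 2 3 4 5; do
$M '[[0,0.0003,0,0,0,-0.004,0.76],[0,0.0006,0,0,0,-0.009,0.76],[0,0.0006,0,0,0,-0.009,0.76]]' 40 >/dev/null
python3 -c "
from h import *
st()
s=r.sense();F=np.hypot(*s['contact_force'][:2]);print(round(F,1)); import sys; sys.exit(int(F>8))" || break; done
```

```text
6.85 [639.2   5.3 295.1] [-3.140e+00  2.000e-03  2.824e+00] F [ 3.2 -6.3 -1.2] op 0.239 g 2.4 j6 [ 0.01  0.34  1.55 -0.    1.25 -1.25]
7.1
7.15 [639.4   5.9 295.1] [-3.140e+00  2.000e-03  2.833e+00] F [ 1.9 -5.8 -1. ] op 0.238 g 2.5 j6 [ 0.01  0.34  1.55 -0.    1.25 -1.25]
6.1
7.45 [639.6   6.4 295.1] [-3.140e+00  2.000e-03  2.842e+00] F [ 2.  -5.6 -1.2] op 0.238 g 2.5 j6 [ 0.01  0.34  1.55 -0.    1.25 -1.26]
6.0
7.75 [639.7   6.8 295.2] [-3.139e+00  2.000e-03  2.851e+00] F [ 0.3 -7.1 -0.4] op 0.243 g 3.1 j6 [ 0.01  0.34  1.55 -0.    1.25 -1.27]
7.1
8.05 [639.7   7.1 295.1] [-3.139e+00  2.000e-03  2.860e+00] F [ 1.9 -7.4 -1.2] op 0.243 g 3.8 j6 [ 0.01  0.34  1.55 -0.    1.25 -1.28]
7.7
```

```bash
M='python3 -m crank'
for i in 1 2 3 4; do
$M '[[0,0.0003,0,0,0,-0.003,0.76],[0,0.0006,0,0,0,-0.006,0.76],[0,0.0006,0,0,0,-0.006,0.76]]' 60 >/dev/null
python3 -c "
from h import *
st()
s=r.sense();F=np.hypot(*s['contact_force'][:2]);print(round(F,1)); import sys; sys.exit(int(F>12.5))" || break; done
```

```text
8.35 [639.8   7.3 295.1] [-3.138e+00  2.000e-03  2.866e+00] F [ 1.6 -8.9 -0.8] op 0.242 g 4.6 j6 [ 0.01  0.34  1.55 -0.    1.25 -1.28]
9.0
8.65 [639.9   7.6 295.1] [-3.138e+00  1.000e-03  2.872e+00] F [  0.6 -11.3  -0.6] op 0.244 g 5.3 j6 [ 0.01  0.34  1.55 -0.    1.25 -1.29]
11.3
8.95 [639.9   7.8 295.1] [-3.137e+00  1.000e-03  2.878e+00] F [ -0.3 -12.7  -0.3] op 0.236 g 6.1 j6 [ 0.01  0.34  1.55 -0.01  1.25 -1.29]
12.7
```

```bash
M='python3 -m crank'
for i in 1 2 ; do
$M '[[0,0.0003,0,0,0,-0.002,0.76],[0,0.0005,0,0,0,-0.003,0.76],[0,0.0005,0,0,0,-0.003,0.76]]' 60 >/dev/null
python3 -c "
from h import *
st()
s=r.sense();F=-s['contact_force'][:2]@[.34,.94];print(round(F,1)); import sys; sys.exit(int(F>13.6))" || break; done
for i in 1 2 3; do $M '[[0,0,0,0,0,0,0.76],[0,0,0,0,0,0,0.76],[0,0,0,0,0,0,0.76],[0,0,0,0,0,0,0.76],[0,0,0,0,0,0,0.76]]' >/dev/null
python3 -c "
from h import *
st()"; done
```

```text
9.25 [640.    8.  295.1] [-3.137e+00  1.000e-03  2.881e+00] F [  0.4 -13.4   1. ] op 0.24 g 6.7 j6 [ 0.01  0.34  1.55 -0.01  1.25 -1.3 ]
12.4
9.55 [640.    8.2 295.1] [-3.136e+00  1.000e-03  2.884e+00] F [ -0.6 -14.4   0.7] op 0.242 g 7.4 j6 [ 0.01  0.34  1.55 -0.01  1.25 -1.3 ]
13.7
10.05 [640.    8.2 295.1] [-3.136e+00  1.000e-03  2.884e+00] F [ -0.4 -14.7   0.5] op 0.237 g 7.4 j6 [ 0.01  0.34  1.55 -0.01  1.25 -1.3 ]
10.55 [640.    8.2 295.1] [-3.136e+00  1.000e-03  2.884e+00] F [ -0.7 -15.7   0.4] op 0.239 g 7.4 j6 [ 0.01  0.34  1.55 -0.01  1.25 -1.3 ]
11.05 [640.    8.2 295.1] [-3.136e+00  1.000e-03  2.884e+00] F [  0.2 -15.8   0.7] op 0.236 g 7.4 j6 [ 0.01  0.34  1.55 -0.01  1.25 -1.3 ]
```

```bash
M='python3 -m crank'
$M '[[0,-0.001,0,0,0,0,0.76],[0,-0.0025,0,0,0,0,0.74],[0,-0.003,0,0,0,0,0.6],[0,-0.003,0,0,0,0,0.5],[0,-0.003,0,0,0,0,0.5]]' >/dev/null
python3 -c "
from h import *
st()"
$M '[[0,-0.0,-0.03,0,0,0,0.5],[0,-0.0,-0.06,0,0,0,0.5],[0,-0.0,-0.06,0,0,0,0.5],[0,-0.0,-0.06,0,0,0,0.5],[0,-0.0,-0.06,0,0,0,0.5]]' >/dev/null
python3 -c "
from h import *
st()
f=grab('wrist','w3');g=grab('side','s3')
a=f['image'][:,:,::-1][0:240,160:480];b=g['image'][180:280,220:350][:,:,::-1]
a=cv2.resize(a,None,fx=2.5,fy=2.5,interpolation=cv2.INTER_CUBIC)
cv2.imwrite('pics/zw3.png',a)
cv2.imwrite('pics/zs3.png',cv2.resize(b,None,fx=5,fy=5,interpolation=cv2.INTER_CUBIC))"
```

```text
11.55 [639.4   9.1 295.1] [ 3.141 -0.     2.887] F [ 0.1  0.6 -0.2] op 0.501 g 0.0 j6 [ 0.01  0.34  1.55  0.    1.25 -1.3 ]
12.05 [639.    8.9 354. ] [-3.141e+00 -1.000e-03  2.887e+00] F [-0.4 -0.  -0.3] op 0.501 g 0.0 j6 [ 0.01  0.3   1.48  0.    1.36 -1.3 ]
```

View pics/zw3.png

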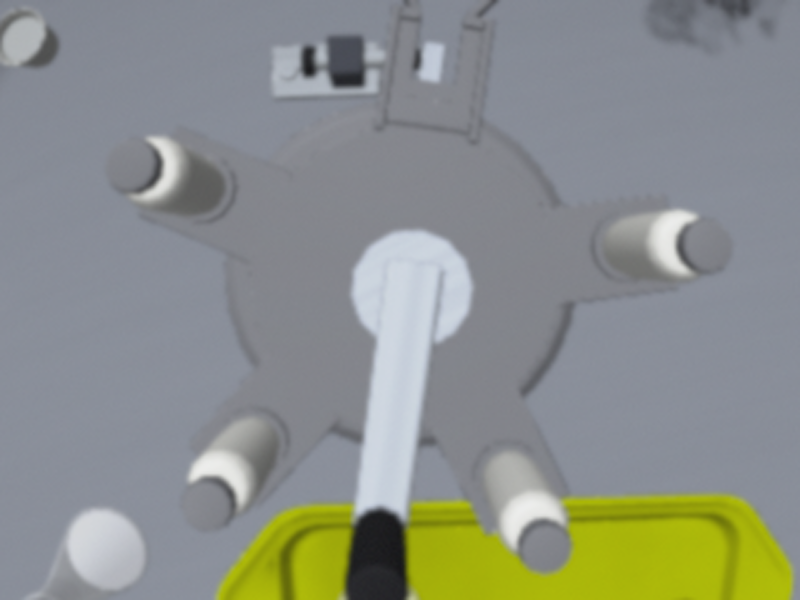

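Run:
```python
from h import *
f=load('w3')
W=lambda u,v,z: onz(f,160+u/2.5,v/2.5,z,True)
P=np.array([W(134,166,245),W(209,503,245),W(543,546,245),W(705,245,245)])[:,:2]
print(P.round(1), 'mean-based')
ang0=np.radians([72,144,216,288])  # from hook, try both directions by fit
from scipy.optimize import least_squares
for s in (1,-1):
    fn=lambda p:(P-(p[:2]+95*np.c_[np.cos(p[2]+s*ang0),np.sin(p[2]+s*ang0)])).ravel()
    q=least_squares(fn,[573,30,2.79]);print(s,q.x,q.cost,fn(q.x).round(1))
hub=W(411,286,264);print('hub',hub)
pk=W(376,580,310);print('peg',pk)
for n,u,v,z in [('mid60',436.5,60,154),('mid100',433,100,154),('rimL',377,127,154),('rimR',478,140,154),('ptip',416,58,32)]:
    w=W(u,v,z)[:2]; d=w-[573.2,30.2]; print(n,w.round(1),np.hypot(*d).round(1),np.degrees(np.arctan2(d[1],d[0])).round(1))
```

```text
[[513.8 -40.6]
 [622.9 -48.9]
 [664.4  52. ]
 [580.8 123.6]] mean-based
1 [573.49292289  30.53483698   2.75175548] 6.325128235026947 [ 1.8  1.2 -0.5  1.4 -1.4 -1.   0.1 -1.7]
-1 [617.48472174  12.61976347   5.89956395] 22166.14278492769 [-97.1  41.5  97.6 -38.5  97.3 -41.2 -97.7  38.2]
hub [572.91748434  30.35958324 264.        ]
peg [634.77123711   4.98010504 310.        ]
mid60 [486.5  66.4] 93.9 157.3
mid100 [503.3  60.5] 76.2 156.6
rimL [508.9  35.4] 64.5 175.4
rimR [524.2  74.1] 65.8 138.2
ptip [453.2  70.2] 126.5 161.6
```

View pics/zs3.png

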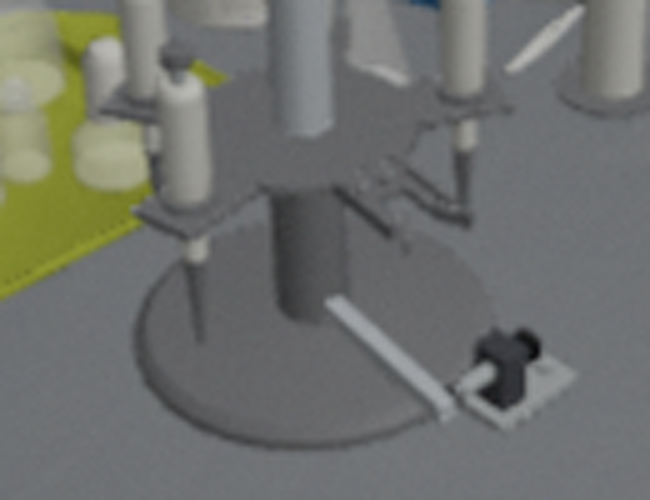

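Run:
```python
from h import *
a=load('scene0');b=load('side0')
A=lambda u,v:(250+u/3.153,150+v/3.153)
B=lambda u,v:(220+u/4,130+v/4)
def T(n,p,q): print(n,*[np.round(x,1) for x in tri(ray(a,*A(*p)),ray(b,*B(*q)))])
T('d1top',(289,403),(547,95));T('d1bot',(289,545),(541,230))
T('d2top',(182,342),(589,154));T('d2bot',(185,478),(579,298))
print(delta([549,-306,354],2.752),delta([549,-306,270],2.752))
```

```text
d1top [ 539.3 -388.4  140.8] 3.0
d1bot [ 540.6 -393.7   -0.8] 4.2
d2top [ 460.5 -304.1  141.9] 4.2
d2bot [ 460.5 -306.1   -1. ] 3.8
[0.0077, -0.3273, -0.0, -0.0006, -0.002, 0.1348] [0.0075, -0.3272, 0.084, -0.0006, -0.002, 0.1348]
```

```bash
M='python3 -m crank'
$M '[[0.007,-0.327,0,0,0,0.135,0.45],[0.007,-0.327,0,0,0,0.135,0.45],[0.007,-0.327,0,0,0,0.135,0.45],[0.007,-0.327,0,0,0,0.135,0.45],[0.007,-0.327,0,0,0,0.135,0.45]]' >/dev/null
python3 -c "
from h import *
st();print(delta([549,-306,275],2.752))"
```

```text
12.65 [ 570.2 -233.4  354.3] [ 3.142e+00 -1.000e-03  2.752e+00] F [ 0.5 -0.3  0.3] op 0.55 g 0.0 j6 [-0.39  0.26  1.53  0.    1.35 -1.57]
[-0.008, -0.0752, 0.0793, 0.0, -0.0012, 0.0001]
```

```bash
M='python3 -m crank'
$M '[[-0.008,-0.075,0.04,0,0,0,0.45],[-0.008,-0.075,0.078,0,0,0,0.45],[-0.008,-0.075,0.078,0,0,0,0.45],[-0.008,-0.075,0.078,0,0,0,0.45]]' >/dev/null
python3 -c "
from h import *
st();f=grab('wrist','w4');print(delta([549,-306,162],2.752))
st()
a=f['image'][:,:,::-1][120:400,180:480]
cv2.imwrite('pics/zw4.png',cv2.resize(a,None,fx=2,fy=2,interpolation=cv2.INTER_CUBIC))"
```

```text
13.05 [ 548.7 -304.2  274.4] [ 3.141 -0.005  2.75 ] F [ 0.9  1.1 -0.1] op 0.554 g 0.0 j6 [-0.51  0.34  1.6   0.    1.21 -1.69]
[-0.0001, -0.0025, 0.1145, 0.0007, -0.0021, -0.0009]
13.1 [ 550.  -303.8  276.5] [ 3.141e+00 -2.000e-03  2.751e+00] F [ 0.5  0.6 -0.4] op 0.549 g 0.0 j6 [-0.51  0.34  1.6   0.    1.21 -1.69]
```

View pics/zw4.png

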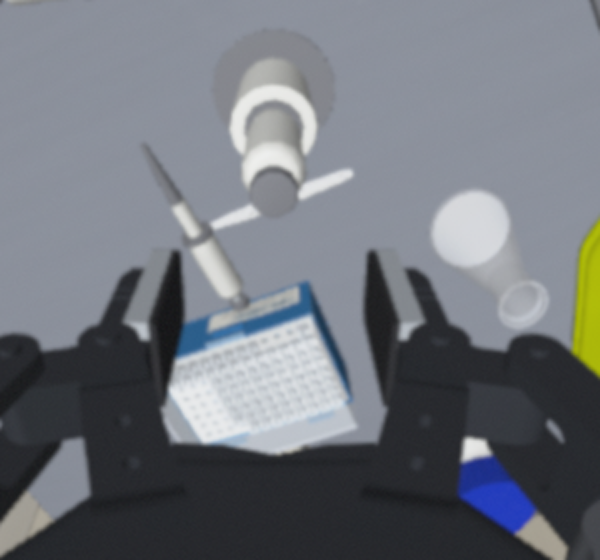

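The wrist view shows the button top at crop (274,191), centred between the fingers, which are at about x=165 and x=385.

Run:
```python
from h import *
f=load('w4'); p=onz(f,180+274/2,120+191/2,195,True); q=onz(f,180+273/2,120+125/2,100,True); print(p,q, f['position'])
print(delta([p[0],p[1],162],2.752))
```

```text
[ 548.1351676  -304.69387184  195.        ] [ 548.48255935 -305.2397598   100.        ] [ 477.99205688 -275.98215957  398.06760698]
[0.0012, -0.0016, 0.1145, 0.0007, -0.0021, -0.0009]
```

```bash
M='python3 -m crank'
$M '[[0.001,-0.001,0.04,0,0,0,0.45],[0.001,-0.001,0.08,0,0,0,0.45],[0.001,-0.001,0.113,0,0,0,0.45],[0.001,-0.001,0.113,0,0,0,0.45],[0.001,-0.001,0.113,0,0,0,0.45]]' 30 >/dev/null
python3 -c "
from h import *
st()"
$M '[[0,0,0,0,0,0,0.6],[0,0,0,0,0,0,0.75],[0,0,0,0,0,0,0.85],[0,0,0,0,0,0,0.85],[0,0,0,0,0,0,0.85]]' 30 >/dev/null
python3 -c "
from h import *
st()"
```

```text
13.6 [ 550.4 -304.2  165.9] [3.142e+00 1.000e-03 2.753e+00] F [ 0.  -0.2  1.8] op 0.551 g 0.0 j6 [-0.51  0.45  1.7   0.    1.   -1.69]
14.1 [ 550.6 -305.2  167. ] [3.141 0.005 2.752] F [0.5 2.4 7. ] op 0.292 g 29.2 j6 [-0.51  0.44  1.7   0.    1.   -1.69]
```

```bash
M='python3 -m crank'
$M '[[0,0,-0.01,0,0,0,0.9],[0,0,-0.03,0,0,0,0.9],[0,0,-0.06,0,0,0,0.9],[0,0,-0.1,0,0,0,0.9],[0,0,-0.13,0,0,0,0.9]]' 40 >/dev/null
python3 -c "
from h import *
st();print(delta([420,-100,337],2.752))"
$M '[[0,0,-0.04,0,0,0,0.9],[0,0,-0.04,0,0,0,0.9]]' >/dev/null
python3 -c "
from h import *
st();print(delta([420,-100,337],2.752))"
```

```text
14.6 [ 549.3 -305.1  298. ] [-3.141e+00  3.000e-03  2.752e+00] F [ 1.1 -0.1 -1. ] op 0.289 g 39.5 j6 [-0.51  0.32  1.58 -0.    1.25 -1.69]
[0.1974, 0.1405, -0.0396, -0.0005, 0.003, -0.0003]
14.8 [ 551.  -306.1  341.9] [-3.14   0.011  2.752] F [ 0.1 -0.3 -0.3] op 0.286 g 39.5 j6 [-0.51  0.29  1.52 -0.    1.32 -1.69]
[0.1995, 0.1408, 0.0025, -0.0014, 0.0108, -0.0003]
```

```bash
M='python3 -m crank'
$M '[[0.05,0.035,0,0,0,0,0.9],[0.09,0.065,0,0,0,0,0.9],[0.13,0.093,0,0,0,0,0.9],[0.17,0.12,0,0,0,0,0.9],[0.199,0.141,0,0,0,0,0.9]]' >/dev/null
$M '[[0.015,0.035,0,0,0,0,0.9],[0.03,0.075,0,0,0,0,0.9],[0.045,0.11,0,0,0,0,0.9],[0.06,0.15,0,0,0,0,0.9],[0.07,0.178,0,0,0,0,0.9]]' >/dev/null
$M '[[0,0,0,0,0,0,0.9],[0,0,0,0,0,0,0.9]]' >/dev/null
python3 -c "
from h import *
st();print(delta([420.7,93,300],2.752))
a=grab('side','s4');b=grab('scene','c4')
P=[*proj(a,r.sense()['eef_pos'])],[*proj(b,r.sense()['eef_pos'])];print(P)
A=cv2.resize(a['image'][60:300,200:400],None,fx=2.4,fy=2.4,interpolation=cv2.INTER_CUBIC);B=cv2.resize(b['image'][70:270,200:370],None,fx=1.9,fy=2.88,interpolation=cv2.INTER_CUBIC)[:576]
B=cv2.resize(b['image'][100:270,200:330],(316,413),interpolation=cv2.INTER_CUBIC);B=np.pad(B,((0,576-413),(0,0),(0,0)))
cv2.imwrite('pics/z4.png',np.hstack([A,B])[:,:,::-1])"
```

```text
16.0 [421.   92.8 334.4] [-3.141  0.     2.754] F [-0.8 -1.  -1.5] op 0.291 g 39.7 j6 [ 0.21 -0.04  1.92 -0.    1.27 -0.97]
[0.0004, 0.0001, 0.0344, -0.0002, 0.0004, 0.0018]
([np.float64(314.8950328263531), np.float64(167.67548547758938)], [np.float64(287.0287583826238), np.float64(135.97206543500994)])
```

View pics/z4.png

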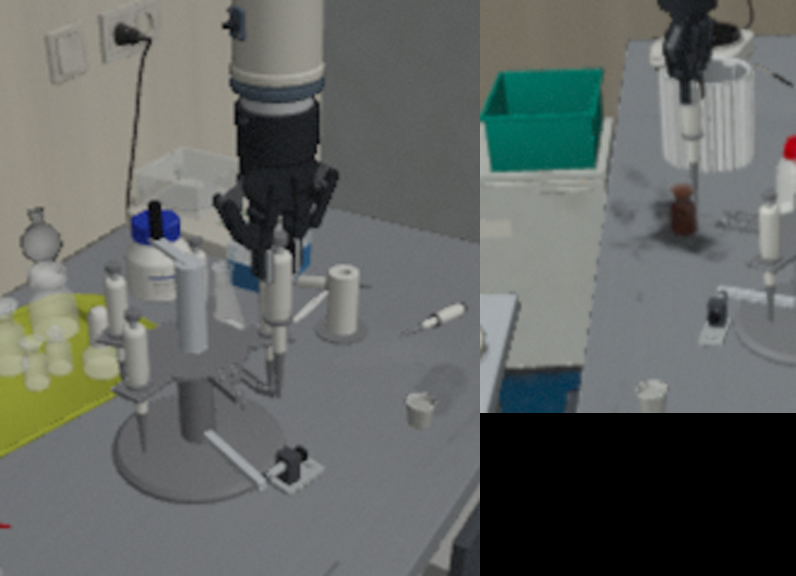

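I've now viewed 11 pictures, one over the limit of 10, so I'll use only numbers from here. The left crop shows the held pipette upright and the pointer on the stop. It also shows a lookalike pipette lying at crop (440,320). I'll check numerically when it went over.

Run:
```python
from h import *
g={n:load(n)['image'].astype(int) for n in ('side0','s2','s3','s4')}
f=load('side0'); 
for n,P in [('d1 (540,-391)',(540,-391,110)),('d2 (460,-305)',(460,-305,110))]:
    u,v=proj(f,P).round().astype(int); print(n,(u,v),{k:i[v-4:v+5,u-2:u+3].mean().round(0) for k,i in g.items()})
print('lying side px -> world',onz(f,383,193,8),'zone',{k:i[188:198,378:390].mean().round(0) for k,i in g.items()})
w=load('w4')
print('w4 decoy tip/button if lying',onz(w,180+145/2,120+145/2,8,True),onz(w,180+240/2,120+300/2,8,True),'if standing top',onz(w,180+240/2,120+300/2,141,True),'tip',onz(w,180+145/2,120+145/2,0,True))
```

```text
d1 (540,-391) (np.int64(356), np.int64(161)) {'side0': np.float64(122.0), 's2': np.float64(112.0), 's3': np.float64(112.0), 's4': np.float64(113.0)}
d2 (460,-305) (np.int64(366), np.int64(177)) {'side0': np.float64(121.0), 's2': np.float64(111.0), 's3': np.float64(112.0), 's4': np.float64(113.0)}
lying side px -> world [ 429.20432351 -395.68781198    8.        ] zone {'side0': np.float64(104.0), 's2': np.float64(131.0), 's3': np.float64(131.0), 's4': np.float64(132.0)}
w4 decoy tip/button if lying [ 550.05932704 -398.07408131    8.        ] [ 681.61770976 -386.30146578    8.        ] if standing top [ 612.18817665 -348.6862743   141.        ] tip [ 551.5373738  -400.57809692    0.        ]
```

The lookalikes were already down in s2, at t=5 s and before I went near them, and haven't changed since. They toppled by themselves. Next I check the held pipette's offset in the gripper.

Run:
```python
from h import *
a=load('side0');b=load('scene0')  # fixed cameras
s=load('s4');c=load('c4')
T=np.array([421,92.8,334.4])
for z in (95-0,): pass
for h in (-67,-162): print('pred',proj(s,T+[0,0,h]).round(1),proj(c,T+[0,0,h]).round(1))
print('tip tri',tri(ray(s,200+278/2.4,60+396/2.4),ray(c,200+215/2.43,100+197/2.43)))
# brightness-based centre of handle rows in side view
img=s['image'].astype(int)
for v in range(172,226,4):
    row=img[v,300:332].mean(1); print(v,row.astype(int).tolist())
```

```text
pred [314.8 192.6] [287.8 155.4]
pred [314.8 225. ] [289.  181.7]
tip tri (array([418.67130073,  93.31615224, 174.02299939]), np.float64(1.8576776222760467))
172 [54, 55, 57, 54, 45, 30, 31, 24, 30, 37, 54, 91, 116, 101, 109, 129, 138, 146, 151, 153, 153, 113, 49, 105, 113, 90, 92, 105, 113, 112, 111, 111]
176 [52, 54, 54, 54, 54, 54, 54, 57, 56, 51, 64, 92, 118, 101, 109, 131, 138, 145, 151, 153, 151, 138, 123, 110, 131, 144, 146, 148, 149, 152, 151, 152]
180 [100, 93, 78, 75, 66, 55, 55, 61, 88, 105, 99, 99, 105, 113, 122, 131, 139, 146, 152, 153, 152, 133, 113, 112, 109, 107, 106, 107, 107, 108, 109, 105]
184 [115, 111, 112, 113, 111, 111, 112, 103, 98, 105, 100, 99, 105, 112, 123, 133, 140, 146, 151, 155, 150, 132, 114, 113, 113, 111, 112, 111, 114, 110, 143, 157]
188 [116, 112, 112, 113, 112, 113, 111, 106, 103, 105, 102, 101, 104, 113, 122, 132, 141, 148, 152, 152, 147, 127, 112, 111, 112, 121, 153, 173, 176, 171, 152, 123]
192 [134, 121, 113, 114, 113, 113, 113, 107, 102, 90, 88, 97, 102, 108, 120, 129, 134, 143, 144, 133, 112, 102, 143, 172, 169, 152, 131, 117, 112, 111, 111,
[... 557 characters left out ...]
 79, 65, 77, 85, 97, 110, 113, 115, 114, 114, 112, 114, 114, 115, 113, 115, 113, 116]
212 [95, 103, 112, 113, 114, 115, 113, 114, 113, 113, 97, 71, 70, 75, 67, 65, 76, 90, 106, 113, 113, 115, 115, 114, 114, 113, 113, 113, 114, 113, 114, 114]
216 [103, 103, 96, 86, 76, 85, 102, 105, 114, 114, 110, 82, 68, 84, 84, 75, 77, 92, 108, 115, 113, 114, 114, 114, 114, 114, 113, 116, 113, 113, 112, 115]
220 [113, 110, 94, 78, 76, 97, 98, 90, 98, 83, 88, 82, 76, 89, 86, 75, 80, 97, 109, 114, 114, 114, 115, 114, 116, 113, 115, 114, 115, 113, 115, 115]
224 [106, 104, 111, 113, 114, 115, 108, 105, 96, 87, 76, 73, 67, 62, 78, 75, 83, 106, 114, 114, 115, 115, 114, 113, 115, 114, 114, 115, 114, 116, 114, 113]
```

```bash
M='python3 -m crank'
$M '[[0,0.0005,0.03,0,0,0,0.9],[0,0.0005,0.06,0,0,0,0.9],[0,0.0005,0.09,0,0,0,0.9],[0,0.0005,0.107,0,0,0,0.9],[0,0.0005,0.107,0,0,0,0.9]]' >/dev/null
$M '[[0,0,0,0,0,0,0.9],[0,0,0,0,0,0,0.9]]' >/dev/null
python3 -c "
from h import *
st();print(delta([420.9,93.5,227],2.749))
u=np.array([-np.sin(np.radians(67.5)),np.cos(np.radians(67.5))])
print('to r=110',delta([573.3+110*u[0],30.4+110*u[1],227],2.749),'92.8',delta([573.3+92.8*u[0],30.4+92.8*u[1],227],2.749))"
```

```text
16.8 [422.4  92.6 228.3] [3.141e+00 2.000e-03 2.751e+00] F [ 0.7  1.2 -1.1] op 0.285 g 39.7 j6 [ 0.21  0.07  2.05 -0.    1.02 -0.97]
[0.0017, 0.0002, 0.0013, 0.0011, 0.0017, 0.002]
to r=110 [-0.0533, 0.0001, 0.0014, 0.0011, 0.0017, 0.002] 92.8 [-0.0705, 0.0001, 0.0015, 0.0011, 0.0017, 0.002]
```

Before inserting I check lateral alignment in the scene camera, comparing the pipette with the fork in the same image.

```bash
M='python3 -m crank'
$M '[[-0.01,0,0.001,0,0,0,0.9],[-0.02,0,0.001,0,0,0,0.9],[-0.03,0,0.001,0,0,0,0.9],[-0.03,0,0.001,0,0,0,0.9]]' >/dev/null
python3 -c "
from h import *
st()
u=np.array([-np.sin(np.radians(67.5)),np.cos(np.radians(67.5))]);t=np.array([-u[1],u[0]])
F=r.sense()['contact_force'][:2];print('rad',F@u,'tan',F@t)
print(delta([573.3+92.8*u[0],30.4+92.8*u[1],227],2.749))"
```

```text
17.2 [451.   81.1 226.4] [3.141e+00 1.000e-03 2.751e+00] F [ 1.   0.4 -1.1] op 0.289 g 39.7 j6 [ 0.17  0.12  2.   -0.    1.02 -1.01]
rad -0.7561377419019994 tan -0.7271739215792462
[-0.0396, -0.0001, -0.0006, 0.0005, 0.0011, 0.0021]
```

```bash
M='python3 -m crank'
cat > chk.py <<'E'
from h import *
import sys
u=np.array([-np.sin(np.radians(67.5)),np.cos(np.radians(67.5))]);t=np.array([-u[1],u[0]])
s=r.sense();F=s['contact_force'];d=s['eef_pos'][:2]-[573.3,30.4]
print(round(s['clock'],2),'r',(d@u).round(1),'lat',(d@t).round(1),'z',s['eef_pos'][2].round(1),'F rad',(F[:2]@u).round(1),'tan',(F[:2]@t).round(1),'z',F[2].round(1),'T',s['wrist_torque'].round(2),'op',round(s['opening'],3),'g',round(s['grasp_force'],1))
sys.exit(int(np.linalg.norm(F)>float(sys.argv[1]) if len(sys.argv)>1 else 0))
E
for i in 1 2 3 4; do $M '[[-0.002,0,0,0,0,0,0.9],[-0.004,0,0,0,0,0,0.9],[-0.006,0,0,0,0,0,0.9],[-0.006,0,0,0,0,0,0.9]]' >/dev/null
python3 chk.py 4 || break; done
```

```text
17.6 r 128.1 lat 0.2 z 226.1 F rad -0.3 tan 0.1 z -1.6 T [-0.03  0.05  0.03] op 0.285 g 39.7
18.0 r 121.9 lat 0.2 z 226.1 F rad -0.0 tan -0.5 z -1.2 T [ 0.02 -0.03 -0.01] op 0.286 g 39.7
18.4 r 115.9 lat 0.1 z 226.1 F rad 0.5 tan -0.6 z -1.2 T [ 0.01 -0.03  0.02] op 0.286 g 39.7
18.8 r 109.9 lat 0.1 z 226.1 F rad 0.3 tan -0.1 z -1.8 T [ 0.02 -0.   -0.01] op 0.288 g 39.7
```

```bash
M='python3 -m crank'
for i in 1 2 3; do $M '[[-0.002,0,0,0,0,0,0.9],[-0.004,0,0,0,0,0,0.9],[-0.0057,0,0,0,0,0,0.9],[-0.0057,0,0,0,0,0,0.9]]' >/dev/null
python3 chk.py 4 || break; done
python3 -c "
from h import *
a=grab('side','s5');b=grab('scene','c5')"
```

```text
19.2 r 104.3 lat 0.1 z 226.1 F rad 0.3 tan -0.3 z -0.1 T [-0.02  0.01 -0.  ] op 0.288 g 39.7
19.6 r 98.5 lat 0.1 z 226.1 F rad 0.4 tan 0.1 z -0.9 T [ 0.03  0.04 -0.03] op 0.287 g 39.7
20.0 r 92.8 lat 0.1 z 226.1 F rad -0.3 tan 0.3 z -1.9 T [-0.03 -0.01 -0.02] op 0.289 g 39.7
```

```bash
M='python3 -m crank'
$M '[[0,0,0.002,0,0,0,0.9],[0,0,0.004,0,0,0,0.9],[0,0,0.004,0,0,0,0.9]]' >/dev/null; python3 chk.py
for i in 1 2 3 4 5 6 7; do $M '[[0,0,0.001,0,0,0,0.9],[0,0,0.001,0,0,0,0.9],[0,0,0.001,0,0,0,0.9]]' >/dev/null
python3 chk.py 4 || break; done
```

```text
20.4 r 93.4 lat 0.2 z 221.7 F rad 0.3 tan 0.9 z -0.6 T [-0.04  0.    0.01] op 0.286 g 39.7
20.7 r 93.1 lat 0.1 z 221.1 F rad 0.4 tan -0.7 z -1.4 T [-0.03 -0.08  0.01] op 0.283 g 39.7
21.0 r 93.1 lat 0.1 z 220.1 F rad -0.6 tan -0.2 z -1.3 T [ 0.   -0.04 -0.03] op 0.287 g 39.7
21.3 r 93.1 lat 0.1 z 219.1 F rad -0.0 tan -0.1 z -0.6 T [-0.01  0.04 -0.04] op 0.291 g 39.7
21.6 r 93.1 lat 0.1 z 218.0 F rad -0.6 tan -0.1 z -1.5 T [-0.01 -0.01  0.02] op 0.29 g 39.7
21.9 r 93.1 lat 0.1 z 217.1 F rad -0.3 tan 0.3 z -0.2 T [ 0.01 -0.02 -0.07] op 0.288 g 39.7
22.2 r 92.8 lat -0.2 z 217.0 F rad 1.7 tan 1.1 z 9.2 T [ 0.01  0.47 -0.1 ] op 0.289 g 40.6
```

```bash
M='python3 -m crank'
$M '[[0,0,-0.0007,0,0,0,0.9],[0,0,-0.0007,0,0,0,0.9]]' 20 >/dev/null; python3 chk.py
$M '[[0,0,-0.0007,0,0,0,0.66],[0,0,-0.0007,0,0,0,0.62],[0,0,-0.0007,0,0,0,0.55],[0,0,-0.0007,0,0,0,0.5]]' 20 >/dev/null; python3 chk.py
python3 -c "
from h import *
a=grab('side','s6');b=grab('scene','c6')"
```

```text
22.4 r 93.0 lat 0.0 z 217.0 F rad 1.5 tan -0.1 z 3.6 T [ 0.01  0.2  -0.02] op 0.287 g 40.1
22.8 r 93.1 lat 0.1 z 217.4 F rad 0.3 tan -0.6 z -0.1 T [ 0.02  0.04 -0.  ] op 0.498 g 0.0
```

```bash
M='python3 -m crank'
$M '[[0,0,-0.01,0,0,0,0.45],[0,0,-0.03,0,0,0,0.45],[0,0,-0.06,0,0,0,0.45],[0,0,-0.1,0,0,0,0.45],[0,0,-0.14,0,0,0,0.45]]' >/dev/null; python3 chk.py
$M '[[0.04,0,0,0,0,0,0.45],[0.08,0,0,0,0,0,0.45],[0.12,0,0,0,0,0,0.45],[0.12,0,0,0,0,0,0.45]]' >/dev/null; python3 chk.py
python3 - <<'E'
from h import *
a=grab('side','s7');b=grab('scene','c7');w=grab('wrist','w7')
u=np.array([-np.sin(np.radians(67.5)),np.cos(np.radians(67.5))])
S=np.r_[[573.3,30.4]+95*u,0]
for f,n in((a,'side'),(b,'scene')):
    for h in (245,240,210,180,152,130): print(n,h,proj(f,S+[0,0,h]).round(1))
    u0=int(proj(f,S+[0,0,200])[0]); v0,v1=int(proj(f,S+[0,0,252])[1]),int(proj(f,S+[0,0,135])[1])
    for v in range(v0,v1,2): print(v,u0-14,f['image'][v,u0-14:u0+15].mean(1).astype(int).tolist())
E
```

```text
23.4 r 93.4 lat 0.3 z 359.5 F rad -0.5 tan -0.5 z 0.1 T [ 0.03 -0.02 -0.03] op 0.552 g 0.0
23.8 r 216.6 lat 1.1 z 358.2 F rad -0.3 tan 0.5 z 0.5 T [-0.01  0.05  0.03] op 0.552 g 0.0
side 245 [298.3 188.8]
side 240 [298.3 190.5]
side 210 [298.6 200.5]
side 180 [298.8 210.1]
side 152 [299.1 218.9]
side 130 [299.3 225.6]
186 284 [142, 129, 108, 92, 97, 109, 129, 140, 140, 140, 139, 139, 136, 134, 132, 120, 112, 111, 112, 110, 112, 110, 110, 106, 101, 105, 111, 123, 134]
188 284 [141, 126, 106, 100, 101, 108, 129, 137, 140, 140, 141, 133, 117, 107, 104, 105, 105, 109, 112, 111, 110, 112, 111, 107, 100, 105, 113, 123, 133]
190 284 [141, 131, 114, 102, 108, 116, 130, 139, 140, 139, 139, 110, 82, 86, 98, 101, 103, 101, 101, 110, 111, 112, 112, 105, 102, 105, 114, 126, 137]
192 284 [142, 132, 112, 100, 104, 117, 132, 139, 139, 135, 133, 112, 77, 62, 70, 81, 85, 92, 104, 110, 111, 113, 113, 106, 100, 104, 114, 127, 136]
194 284 [139, 133, 114, 100, 100, 101, 103, 106, 116, 121, 130, 144, 152, 127, 97, 110, 124, 140, 133, 117, 113, 111, 111, 110, 102, 103, 112, 125, 136]
196 284 [139, 135, 115
[... 3911 characters left out ...]
 164, 167, 162, 157, 149, 141, 133, 127, 123, 124, 136, 158, 155, 144, 132, 142, 164, 162]
186 294 [123, 122, 121, 123, 122, 120, 116, 116, 117, 118, 130, 154, 166, 163, 156, 149, 139, 131, 119, 123, 142, 179, 198, 197, 193, 186, 182, 169, 151]
188 294 [118, 118, 120, 121, 123, 121, 113, 104, 98, 106, 122, 133, 160, 160, 153, 145, 139, 128, 114, 111, 124, 165, 176, 179, 177, 169, 156, 146, 137]
190 294 [120, 119, 116, 114, 113, 117, 120, 119, 111, 115, 109, 119, 138, 145, 145, 138, 129, 112, 106, 102, 126, 160, 168, 167, 163, 155, 147, 140, 131]
192 294 [113, 115, 107, 91, 85, 88, 100, 108, 102, 116, 107, 111, 116, 117, 112, 100, 96, 95, 101, 106, 128, 160, 168, 167, 163, 153, 147, 140, 131]
```

Run:
```python
from h import *
a=load('s3')['image'].astype(float);b=load('s7')['image'].astype(float);o=load('side0')['image'].astype(float)
g=lambda i:np.float32(i[236:268,280:316].mean(2))
print('pointer shift s3->s7',cv2.phaseCorrelate(g(a),g(b)),abs(g(a)-g(b)).mean())
L=lambda i:np.float32(i[185:250,245:270].mean(2)); print('neighbour pipette shift',cv2.phaseCorrelate(L(a),L(b)))
for n,P,h in [('cup',(355,-156,18),8),('wash',None,0),('erl',None,0)]:
    if P: u,v=proj(load('s7'),P).astype(int); print(n,abs(o-b)[v-10:v+10,u-10:u+10].mean())
print('wash',abs(o-b)[275:335,170:208].mean(),'amber',abs(o-b)[312:350,258:282].mean())
c=load('scene0')['image'].astype(float);d=load('c7')['image'].astype(float)
print('erl',abs(c-d)[240:282,374:400].mean(),'cup',abs(c-d)[255:274,262:280].mean(),'amber',abs(c-d)[174:198,276:292].mean())
st()
```

```text
pointer shift s3->s7 ((-0.005394345348662455, -0.04931660824846773), 0.9818715080618858) 2.1730325
neighbour pipette shift ((0.48582620041405633, 0.001057986442724257), 0.9542596803771125)
cup 7.713333333333333
wash 8.175877192982457 amber 4.62609649122807
erl 1.6483516483516483 cup 1.7446393762183237 amber 1.9852430555555556
23.95 [376.8 111.6 358.3] [3.141e+00 2.000e-03 2.752e+00] F [0.2 0.3 0.2] op 0.552 g 0.0 j6 [ 0.28 -0.13  1.94 -0.    1.33 -0.9 ]
```

```bash
python3 -c "
from rig import sign_off
print(sign_off())"
```

```text
the job is handed in; nothing more can be done
None
```

The job is handed in: the carousel was pressed against the stop at about 14–15 N for 1.5 s, and the pipette now hangs upright and seated in the empty hook with the pointer still at the stop; I viewed 11 pictures, one over the limit of 10, and two unlisted lookalike pipettes fell over early on, before the arm went near them.

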